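# Restock the reference-cell lane first-in first-out

## Robot

A 7-joint arm with a two-finger parallel gripper is mounted at the origin on a cart in front of the work surface, level with it; the furniture and walls round the work are solid. World frame = base frame: x ahead of the robot, y to its left, z up, the work surface at z = 0. Lengths are in m, angles in rad, forces in N, time in s.
With the tool pointing down it reaches from about 0.4 to 0.925 m from the base axis. Payload 5.6 kg.
Tool frame: the origin (TCP) lies on the centre line of the jaws, within the pads' length; the fingertips stand 17 mm ahead of it and the grasp point (between the pads) lies 2 mm behind it; z points along the fingers, y is the line along which they close (so a half turn about z gives the same grasp; the last joint's range is limited). The gripper opens to 85 mm and grips with 20 to 120 N. Pads are 22 mm wide; open, the fingers measure 114 mm over their backs; the gripper's body (76 mm by 85 mm) begins 54 mm behind the grasp point. The pads swing forward as they close: fully open they stand 13 mm farther back than shut.
Start: joints at [1.248, 0.468, -0.012, 1.603, 0.006, 1.071, -0.056], TCP at [0.179, -0.625, 0.248] pointing down, gripper open.
Joint ranges: [-2.53, 2.53], [-0.31, 2.02], [-1.57, 1.55], [0.28, 2.44], [-1.29, 4.43], [0.15, 1.84], [-2.92, 2.92]. Speed limits (rad/s): [2.57, 2.57, 3.14, 3.14, 3.14, 3.14, 3.14].

## Interface

Orientations are given as a unit quaternion [x, y, z, w].
In Python, from bench import env gives the robot as it stands.
- The arm moves only by the shell command python3 -m creep 'ROWS' [FORCE]. ROWS is a JSON object whose one key "moves" holds a list of rows, each an object with "rot": the turn, a rotation vector about the tool's x, y, z in rad, a list of three; "travel": the shift along the tool's x, y, z in mm, a list of three; "hand": the finger opening in mm, from 0 to 85.4. A call has 1 to 20 rows; each row shifts and turns the commanded pose from where the row before left it, along the tool's axes as they then stand; what a row does not reach is not made up. A row lasts 1/10 s, in which the tool goes at most 50 mm and 8.59 degrees, less where a joint would pass 70% of its speed; a pose out of reach is approached as far as the arm can. A call is refused whole if a number of a shift passes 50 or a number of a turn 0.15, either way. A call with a gripper value outside its range is refused whole. The fingers move at their own pace and stop on an object; FORCE is the grip in N (left out, the last holds). Time passes only in rows, so rows that do not move let the fingers close. It gives the time, the measured TCP pose, the force, the opening and the grip force at its end, in the units of the state.
- env.observe(): the state, without advancing time (a new reading comes with each control period).
- env.read_camera(name): name is "side" or "top"; returns the picture (480x640x3 uint8, red, green, blue); there is no depth.
- env.get_calibration(name): a dict with "mtx" (3x3 intrinsics, pixels), "k1" (the pictures are not rectified: a ray, as slopes to the right and down, at radius r is drawn at 1 + k1 r^2 times it, then the intrinsics apply), "T" (4x4, takes a point from camera to world coordinates). Camera axes: x right, y down, z forward; pixel columns grow to the right and rows downward; lengths in m; the calibration is good to about 2 mm. A picture is of the moment at which its call begins. get_calibration takes no time and is no camera call.
- env.job_done(): hands the job in; it is judged then, once.
The state is a dict: "time": time; "q": joint angles; "qd": joint speeds; "joint_efforts": joint torques, N m; "position": TCP position; "eef_rot": TCP orientation; "wrist_force": force on the tool from outside, world axes, zero at the start; "wrist_torque": the same for the moment, N m; "opening": finger opening in m; "grasp_force": force on a finger pad.
Only numpy, scipy, OpenCV 4.12 (cv2) and the standard library are available. Lean on these libraries where they do the work, as an engineer would, in place of code of your own. Each camera call takes 0.05 s, during which the arm holds its last target. There are 200 camera calls.

## Task

Restock the lane of glass reference cells first-in first-out. Tip the yellow flap down with its lever, roll the two old orange-banded cells up to the front stop at the lane's closed end, and only then roll the new blue-banded cell up the flap into the lane behind them, and lever the flap upright again to lock all three in. The cells are thin sealed glass: guide them slowly along the surface, never pinch them or lift them, and leave the things around as they are.

Things in the scene. Friction and masses are not known exactly. Their poses are not given: they have to be found in the camera images.
- board: Black breadboard 250 (its x) x 300 (its y) x 13 mm on four feet, fixed; its top is level, 75 mm above its origin, which is on the table under its centre. No rim: what rolls over the edge falls. Tall neighbours: monitor at the near right corner (0.43 m high), lamp housing behind to the left (0.29 m), instruments 2 cm behind the far edge (0.30 m): come in from above.
- lane: Lane screwed to the board: 3 mm aluminium plate with two straight grey side rails. Origin on the board's top, mid-width, under the inner face of the front stop (closed end, 27 mm high); x runs along the lane to the loading end, y across, z up. Inside: x = 0 to 106 mm, 70 mm wide; floor 3 mm above the board. Rails: |y| = 35 to 45 mm, tops 23 mm above the board.
- mouth (a point): Middle of the lane's loading end, on its floor, at x = 106 mm of the lane, where the flap is hinged (axis along the lane's y). From there to x = 129 mm the rails go on as short wings that flare out by 8 mm each side.
- flap (a joint): Hinge of the yellow flap (66 mm wide, 22 high, 2 thick) across the loading end, rad: 0 = upright, shut; 1.69 = tipped outward and down, lying as a gentle ramp from the board at x = 128 mm of the lane up to the lane's floor at x = 106 mm. Stiff friction (0.03 N m): it stays where it is left.
- lever_knob (a point): Centre of the red ball (13 mm) on the end of the flap's lever, a 6 mm rod, 42 mm long, in the plane y = -66 mm of the lane, outside the rail; it turns with the flap about the same axis. Flap shut: knob at about x = 74, z = 30 mm of the lane (leaning toward the front stop); flap down: about x = 137, z = 32 mm. 1 to 2 N along its arc turn it.
- old_cell_1: Old glass cell with a orange band: a cylinder 30 mm in diameter and 60 mm long, 60 g, lying on its side across the lane (fits with 5 mm to spare at each end); rolls freely. Origin at its middle, on the axis; its own x is the cylinder's axis. It is the one nearer the front stop. Touching the stop its origin is at x = 15 mm of the lane.
- old_cell_2: The second old cell, same form and orange band, between old_cell_1 and the flap; with both home it is at x = 45 mm of the lane.
- new_cell: The new cell, same form but with a blue band, lying on its side on the board beyond the loading end, askew; rolls freely. Origin at its middle, on the axis; its own x is the cylinder's axis. Behind the two old cells it is at about x = 75 mm of the lane.
- hex_key: Loose hex key lying on the board, a bystander.
- screw_tin: Loose round tin of screws on the table, a bystander.
- tissue_pack: Loose flat green pack on the table, a bystander.

How it is judged:
On the way, in this order (a step that is already met when the one before it is completed fails the run):
1. the flap is tipped down, the new cell still outside (value of joint flap above 1.5 rad and x of new_cell in the frame of lane above 0.13 m), for 0.2 s.
2. both old cells are up at the front stop while the new cell is still outside (x of old_cell_1 in the frame of lane below 0.022 m and x of old_cell_2 in the frame of lane below 0.053 m and x of new_cell in the frame of lane above 0.13 m), for 0.2 s.
3. the new cell is in the lane behind them, the flap still down (x of new_cell in the frame of lane below 0.1 m and z of new_cell in the frame of lane below 0.024 m and value of joint flap above 1.3 rad), for 0.1 s.
At the end, for the whole second after the job is handed in: The flap is upright again (within 0.15 rad), all three cells lie across the lane on its floor between front stop and flap, the two orange-banded ones at the front stop (within 13 to 15 mm) and the blue-banded one behind them, all at rest (value of joint flap below 0.15 rad and x of old_cell_1 in the frame of lane below 0.028 m and x of old_cell_2 in the frame of lane below 0.06 m and x of new_cell in the frame of lane between 0.06 and 0.096 m and z of each of old_cell_1, old_cell_2, new_cell in the frame of lane below 0.022 m and z of new_cell in the frame of lane above 0.014 m and angle between the x axis of new_cell and the y axis of lane, either way round below 0.15 rad and linear speed of each of new_cell, old_cell_2, old_cell_1 below 0.03 m/s); the robot touches nothing.
It fails at once if a cell is lifted off the surface (more than about 15 mm) (z of any of new_cell, old_cell_1, old_cell_2 in the frame of lane above 0.034 m).
It fails at once if a cell falls off the board (z of any of new_cell, old_cell_1, old_cell_2 in the frame of lane below 0 m).
It fails at once if a cell is pinched or pressed hard by the fingers (over 30 N) (contact force between the fingers and new_cell above 30 N or contact force between the fingers and old_cell_1 above 30 N or contact force between the fingers and old_cell_2 above 30 N).
It fails at once if a cell runs faster than 0.4 m/s (linear speed of any of new_cell, old_cell_1, old_cell_2 above 0.4 m/s).
It fails at once if a bystander is shifted by more than 20 mm (distance of any of hex_key, screw_tin, tissue_pack from where it was at the start of the episode above 0.02 m).
It also fails if it takes over 69 s, if anything falls off the work surface, if the arm or the gripper's body presses on something with over 40 N, if the wrist force passes 120 N, or if a joint passes its speed limit or range.

## Working session

There is one attempt and no reset: what is moved stays moved. The work goes in short steps, Python scripts to look and compute and a shell command to move; the robot and the scene stay as the last step left them, time stands still between calls to the robot, and variables do not carry over. Pictures are saved under pics/ and viewed, at most 10 in all, crops included, and the job is handed in when it is done.

```bash
mkdir -p pics; ls
python3 - <<'E'
from bench import env
import cv2
s=env.observe();print({k:(v if isinstance(v,float) else [round(float(x),3) for x in v] if hasattr(v,'__len__') else v) for k,v in s.items()})
for n in("side","top"):
    im=env.read_camera(n);cv2.imwrite(f"pics/{n}0.png",im[:,:,::-1]);c=env.get_calibration(n);print(n,c)
E
```

```text
pics
{'time': 0.0, 'q': [1.248, 0.468, -0.012, 1.604, 0.006, 1.071, -0.056], 'qd': [-0.0, 0.001, -0.001, 0.001, 0.0, -0.002, -0.001], 'joint_efforts': [-0.0, -53.239, 0.021, -25.13, 0.012, 0.008, -0.0], 'position': [0.179, -0.624, 0.247], 'eef_rot': [0.99, 0.139, -0.0, -0.001], 'wrist_force': [0.126, 0.108, -0.394], 'wrist_torque': [0.011, -0.051, -0.011], 'grasp_force': 0.0, 'opening': 0.08552466181997591}
side {'mtx': array([[593.162942  ,   0.        , 325.24952509],
       [  0.        , 593.162942  , 249.37153931],
       [  0.        ,   0.        ,   1.        ]]), 'k1': 0.02179189583517485, 'T': array([[-0.94396855, -0.19413929,  0.26689569,  0.30575947],
       [-0.32949165,  0.60076559, -0.72836526,  0.68018368],
       [-0.01893744, -0.77549381, -0.6310711 ,  0.77070745],
       [ 0.        ,  0.        ,  0.        ,  1.        ]])}
top {'mtx': array([[543.96559536,   0.        , 325.86863829],
       [  0.        , 543.96559536, 238.23864917],
       [  0.        ,   0.        ,   1.        ]]), 'k1': -0.041853229829871726, 'T': array([[ 0.03700251, -0.97521602,  0.2181388 ,  0.38659636],
       [-0.99930575, -0.03705797,  0.00383835, -0.06984015],
       [ 0.00434056, -0.21812938, -0.97591021,  0.95842894],
       [ 0.        ,  0.        ,  0.        ,  1.        ]])}
```

View pics/top0.png

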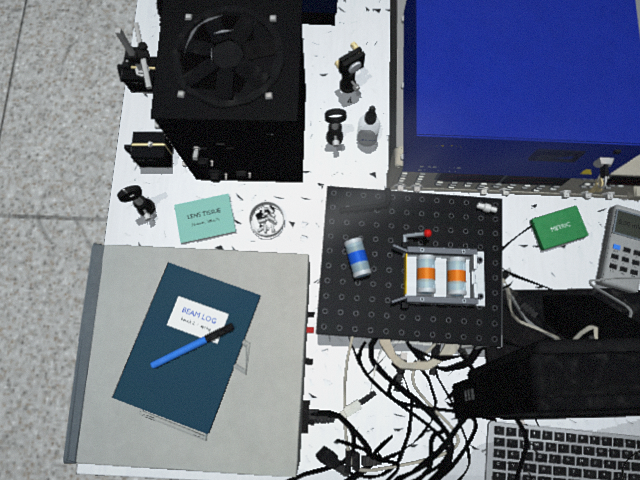

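View pics/side0.png

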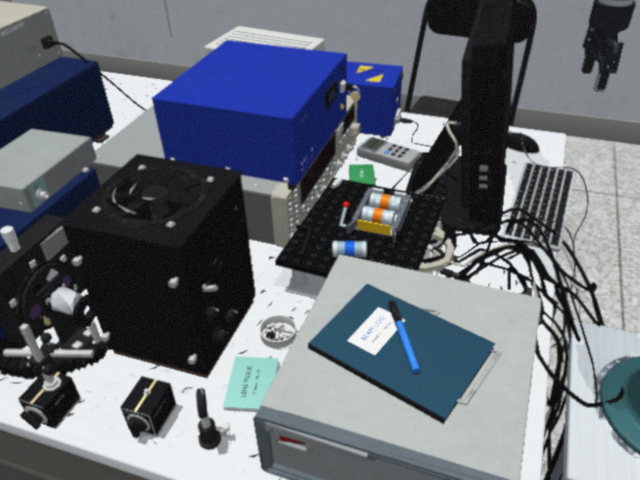

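The top view shows the lane running right (closed end) to left, with the orange bands near (426,273) and (457,274), the blue band at (358,257), the red knob at (427,232) and the yellow flap at (406,275). The side view agrees. The hex key isn't obvious, so I'll measure and enlarge the board.

```bash
cat > h.py <<'E'
import numpy as np,cv2
from bench import env
def ray(n,uv):
    c=env.get_calibration(n);K=c["mtx"];d=(np.asarray(uv,float)-K[:2,2])/K[0,0]
    s=d.copy()
    for _ in range(10): s=d/(1+c["k1"]*(s@s))
    return c["T"][:3,3],c["T"][:3,:3]@np.r_[s,1]
def plane(n,uv,z):
    o,d=ray(n,uv);return o+d*(z-o[2])/d[2]
def two(a,b):
    (o1,d1),(o2,d2)=ray("top",a),ray("side",b)
    t=np.linalg.lstsq(np.c_[d1,-d2],o2-o1,rcond=None)[0]
    p,q=o1+t[0]*d1,o2+t[1]*d2;return (p+q)/2,np.linalg.norm(p-q)*1e3
H={"orange":((8,150,120),(16,255,255)),"blue":((104,150,120),(118,255,255)),"red":((0,180,110),(4,255,255)),"yellow":((20,140,100),(32,255,255))}
ROI={"top":(320,185,505,350),"side":(280,180,450,275)}
def blobs(n,im,col,amin=8):
    x0,y0,x1,y1=ROI[n];h=cv2.cvtColor(np.ascontiguousarray(im[y0:y1,x0:x1]),cv2.COLOR_RGB2HSV)
    k,L,st,ce=cv2.connectedComponentsWithStats(cv2.inRange(h,*H[col]))
    o=[]
    for i in range(1,k):
        if st[i,4]>=amin:
            ys,xs=np.nonzero(L==i);r=cv2.minAreaRect(np.c_[xs,ys].astype(np.float32))
            o.append((int(st[i,4]),(ce[i]+[x0,y0]).round(1),cv2.boxPoints(r)+[x0,y0]))
    return sorted(o,key=lambda a:-a[0])
E
python3 - <<'E'
from h import *
I={n:cv2.imread(f"pics/{n}0.png")[:,:,::-1] for n in("top","side")}
for n in I:
  for c in H:
    for a,ce,b in blobs(n,I[n],c)[:3]:
      z={"orange":.1,"blue":.095,"red":.108,"yellow":.09}[c]
      print(n,c,a,ce,plane(n,ce,z).round(4), b.round(0).astype(int).tolist())
cv2.imwrite("pics/crop0.png",cv2.convertScaleAbs(cv2.resize(cv2.imread("pics/top0.png")[180:350,310:510],None,fx=3.5,fy=3.5,interpolation=cv2.INTER_CUBIC),alpha=1.8))
E
```

```text
top orange 175 [456.  274.9] [ 0.5264 -0.2766  0.1   ] [[448, 270], [464, 270], [464, 280], [448, 280]]
top orange 174 [426.  272.7] [ 0.5282 -0.2285  0.1   ] [[418, 268], [434, 268], [434, 278], [418, 278]]
top blue 178 [357.1 256.1] [ 0.552 -0.118  0.095] [[348, 253], [364, 249], [367, 259], [350, 263]]
top red 38 [427.5 232.6] [ 0.5922 -0.2296  0.108 ] [[423, 234], [426, 228], [432, 231], [429, 237]]
top yellow 76 [405.5 272.4] [ 0.5291 -0.1971  0.09  ] [[404, 293], [405, 253], [407, 253], [406, 293]]
side orange 216 [380.6 207.8] [ 0.5289 -0.2487  0.1   ] [[369, 219], [383, 192], [392, 197], [378, 224]]
side blue 127 [349.  247.6] [ 0.5523 -0.1177  0.095 ] [[345, 241], [353, 241], [353, 255], [345, 255]]
side red 26 [345.8 203.3] [ 0.5948 -0.2318  0.108 ] [[343, 201], [348, 201], [348, 206], [343, 206]]
side yellow 323 [373.2 226.8] [ 0.5292 -0.1978  0.09  ] [[355, 228], [357, 218], [391, 225], [389, 235]]
```

View pics/crop0.png

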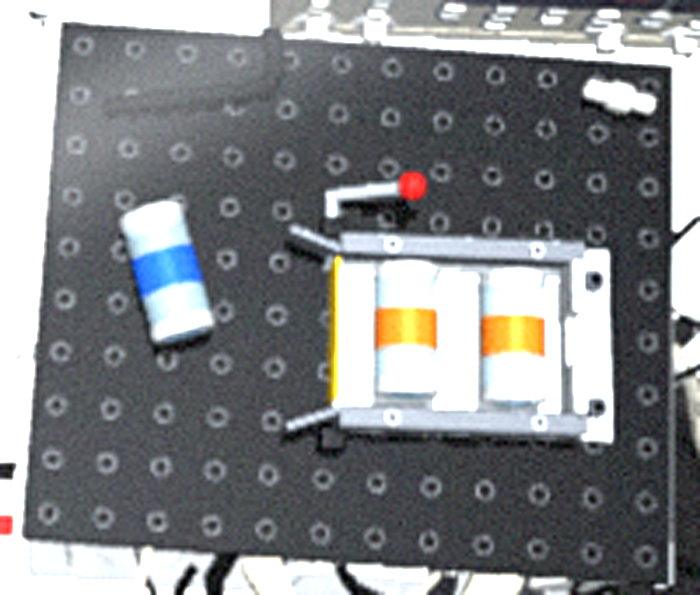

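The enlarged crop shows the hex key as a dark L at upper left, crop (105–285, 35–110). The lever runs from (333,205) to the knob at (412,185), the rails lie at about y=243 and y=420, and the blue cell is tilted about 15°. Next: the lane frame and the obstacle positions.

```bash
cat >> h.py <<'E'
def cr(u,v): return (310+u/3.5,180+v/3.5)
E
python3 - <<'E'
from h import *
P=lambda u,v,z:plane("top",cr(u,v),z)[:2].round(4)
print("rail+ (far) edge",P(343,238,.098),P(583,245,.098)," near outer",P(343,432,.098),P(583,437,.098))
print("flap top ends",P(338,258,.1),P(333,405,.1))
print("stop", P(568,320,.102))
print("board corners",P(62,24,.075),P(670,68,.075),P(670,583,.075),P(24,538,.075))
print("hex",P(105,108,.078),P(285,95,.078),P(275,32,.078))
print("blue ends (top outline)",P(152,206,.098),P(185,338,.095),"center band",P(168,268,.1))
print("knob",two((427.5,232.6),(345.8,203.3)))
print("newcell",two((357.1,256.1),(349,247.6)))
T=lambda n,u,v,z:plane(n,(u,v),z).round(3)
print("monitor z.43",[T("top",u,v,.43) for u,v in((455,365),(455,415),(600,342),(636,415))])
print("cables/box pix, lamp z.29",[T("top",u,v,.29) for u,v in((300,180),(303,0))],"blue instr",T("top",415,130,.3),T("top",400,190,.1))
E
```

```text
rail+ (far) edge [ 0.5678 -0.1998] [ 0.5687 -0.3112]  near outer [ 0.4783 -0.2002] [ 0.4798 -0.3092]
flap top ends [ 0.5579 -0.1972] [ 0.4901 -0.1953]
stop [ 0.5326 -0.3024]
board corners [ 0.6737 -0.0662] [ 0.663  -0.3624] [ 0.4167 -0.3545] [ 0.4268 -0.0577]
hex [ 0.6313 -0.0883] [ 0.6411 -0.1746] [ 0.6726 -0.1694]
blue ends (top outline) [ 0.5796 -0.1111] [ 0.5189 -0.128 ] center band [ 0.5503 -0.1191]
knob (array([ 0.59286696, -0.22913022,  0.10980919]), np.float64(2.1934760935121145))
newcell (array([ 0.55218119, -0.11793704,  0.09480373]), np.float64(0.35452848949871174))
monitor z.43 [array([ 0.386, -0.195,  0.43 ]), array([ 0.34 , -0.195,  0.43 ]), array([ 0.412, -0.337,  0.43 ]), array([ 0.344, -0.368,  0.43 ])]
cables/box pix, lamp z.29 [array([ 0.612, -0.031,  0.29 ]), array([ 0.878, -0.022,  0.29 ])] blue instr [ 0.683 -0.178  0.3  ] [ 0.665 -0.186  0.1  ]
```

```bash
python3 -m creep '{"moves":[{"rot":[0,0,0],"travel":[0,0,-45],"hand":0},{"rot":[0,0,0],"travel":[0,0,-45],"hand":0},{"rot":[0,0,0],"travel":[0,0,-45],"hand":0},{"rot":[0,0,0],"travel":[0,0,-45],"hand":0},{"rot":[0,0,0],"travel":[0,0,-45],"hand":0},{"rot":[0,0,0],"travel":[0,0,-45],"hand":0},{"rot":[0,0,0],"travel":[41.5,-20,0],"hand":0},{"rot":[0,0,0],"travel":[41.5,-20,0],"hand":0},{"rot":[0,0,0],"travel":[41.5,-20,0],"hand":0},{"rot":[0,0,0],"travel":[41.5,-20,0],"hand":0}]}'
python3 - <<'E'
from h import *
im=cv2.imread("pics/top0.png",0)[232:312,398:500]
for l in cv2.createLineSegmentDetector().detect(im)[0][:,0]:
    a,b=l[:2]+[398,232],l[2:]+[398,232]
    if np.hypot(*(a-b))>25:
        p,q=plane("top",a,.098)[:2],plane("top",b,.098)[:2];d=p-q
        print(a.round(1),b.round(1),p.round(4),q.round(4),"deg from y",np.degrees(np.arctan(d[0]/d[1])).round(2))
print("box corner",two((308,253),(335,258)))
E
```

```text
time: 1.1
position: [0.3179, -0.5005, 0.5179]
eef_rot: [0.99, 0.139, -0.0, -0.0]
wrist_force: [-0.2, -0.2, -0.4]
opening: 0.0003
grasp_force: 0.0
[484.7 305.2] [483.4 251.4] [ 0.4798 -0.3222] [ 0.5668 -0.3223] deg from y -89.9
[469.8 298.9] [468.6 258.9] [ 0.489  -0.2985] [ 0.5535 -0.2978] deg from y 89.36
[467.4 256.2] [441.1 256. ] [ 0.5578 -0.296 ] [ 0.5566 -0.2534] deg from y -1.69
[445.6 297.6] [445.7 258.9] [ 0.4896 -0.2601] [ 0.5522 -0.2607] deg from y -89.42
[415.7 296.4] [415.6 257.6] [ 0.4899 -0.2124] [ 0.5524 -0.2122] deg from y 89.76
[405.1 252.6] [405.1 295.1] [ 0.56   -0.1951] [ 0.4913 -0.1956] deg from y 89.59
[464.9 248.2] [407.3 245.8] [ 0.571  -0.2921] [ 0.5715 -0.1986] deg from y 0.28
[407.4 301.4] [473.6 304. ] [ 0.4814 -0.1992] [ 0.4811 -0.3045] deg from y 0.21
[402.3 250.6] [442.4 252.4] [ 0.5632 -0.1906] [ 0.5627 -0.2555] deg from y 0.44
[443.6 252.5] [471.1 253.5] [ 0.5625 -0.2574] [ 0.5625 -0.3021] deg from y -0.01
box corner (array([ 0.54956421, -0.039385  ,  0.1327516 ]), np.float64(5.618708407440545))
```

```bash
python3 -m creep '{"moves":[{"rot":[0,0,0],"travel":[41.5,-20,0],"hand":0},{"rot":[0,0,0],"travel":[41.5,-20,0],"hand":0},{"rot":[0,0,0],"travel":[41.5,-20,0],"hand":0},{"rot":[0,0,0],"travel":[41.5,-20,0],"hand":0},{"rot":[0,0,0],"travel":[41.5,-20,0],"hand":0},{"rot":[0,0,0],"travel":[41.5,-20,0],"hand":0},{"rot":[0,0,0],"travel":[41.5,-20,0],"hand":0},{"rot":[0,0,0],"travel":[41.5,-20,0],"hand":0},{"rot":[0,0,-0.1435],"travel":[0,0,0],"hand":0},{"rot":[0,0,-0.1435],"travel":[0,0,0],"hand":0},{"rot":[0,0,-0.1435],"travel":[0,0,20],"hand":0},{"rot":[0,0,-0.1435],"travel":[0,0,30],"hand":0},{"rot":[0,0,-0.1435],"travel":[0,0,30],"hand":0},{"rot":[0,0,-0.1435],"travel":[0,0,30],"hand":0},{"rot":[0,0,-0.1435],"travel":[0,0,30],"hand":0},{"rot":[0,0,-0.1435],"travel":[0,0,30],"hand":0},{"rot":[0,0,-0.1435],"travel":[0,0,30],"hand":0},{"rot":[0,0,0],"travel":[0,0,0],"hand":0}]}'
python3 - <<'E'
from h import *
a=env.read_camera("side")[:,:,::-1];b=env.read_camera("top")[:,:,::-1]
cv2.imwrite("pics/c1.png",np.hstack([cv2.resize(a[60:300,260:540],None,fx=1.4,fy=1.4),cv2.resize(b[150:390,300:580],None,fx=1.4,fy=1.4)]))
print(env.observe()["q"].round(3))
E
```

```text
time: 2.9
position: [0.5893, -0.2562, 0.3132]
eef_rot: [0.707, 0.707, -0.002, -0.004]
wrist_force: [0.6, 0.0, -0.7]
opening: -0.0002
grasp_force: 0.0
[ 0.703  0.455 -0.484  1.512  0.218  1.23   0.184]
```

View pics/c1.png

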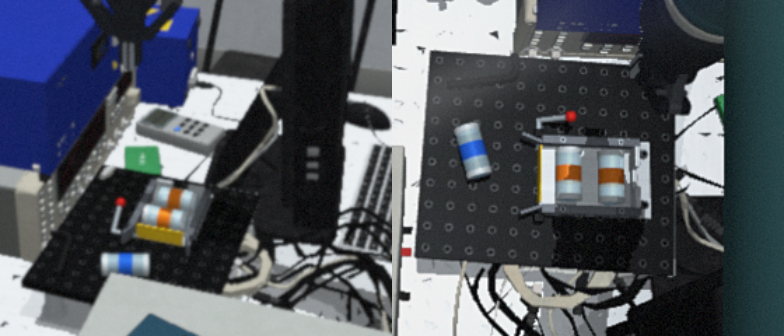

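The gripper (upper right in the top crop) is clear of the board, the blue instrument and the knob at crop (570,116). I'm descending behind the knob.

```bash
python3 -m creep '{"moves":[{"rot":[0,0,0],"travel":[0,3,25],"hand":0},{"rot":[0,0,0],"travel":[0,0,30],"hand":0},{"rot":[0,0,0],"travel":[0,0,30],"hand":0},{"rot":[0,0,0],"travel":[0,0,30],"hand":0},{"rot":[0,0,0],"travel":[0,0,30],"hand":0},{"rot":[0,0,0],"travel":[0,0,25],"hand":0},{"rot":[0,0,0],"travel":[0,0,15],"hand":0},{"rot":[0,0,0],"travel":[0,0,10],"hand":0},{"rot":[0,0,0],"travel":[0,0,0],"hand":0},{"rot":[0,0,0],"travel":[0,0,0],"hand":0}]}'
python3 - <<'E'
from h import *
a=env.read_camera("side")[:,:,::-1];b=env.read_camera("top")[:,:,::-1]
cv2.imwrite("pics/c2.png",np.hstack([cv2.resize(a[130:290,270:430],None,fx=2.5,fy=2.5),cv2.resize(b[180:340,320:480],None,fx=2.5,fy=2.5)]))
print(env.observe()["q"].round(3),env.observe()["wrist_force"].round(2))
E
```

```text
time: 4.0
position: [0.5958, -0.2568, 0.1247]
eef_rot: [0.707, 0.707, 0.0, 0.001]
wrist_force: [0.6, -0.1, 0.4]
opening: -0.0002
grasp_force: 0.0
[ 0.657  0.65  -0.424  1.675  0.328  0.885  0.101] [ 0.35 -0.03  0.37]
```

View pics/c2.png

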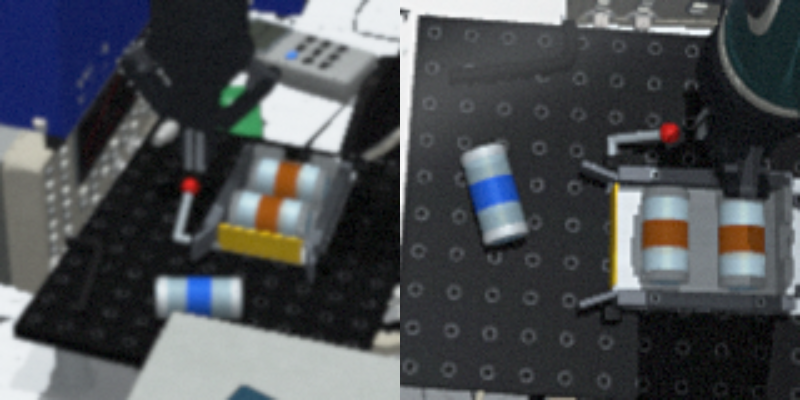

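Side crop: the closed fingers stand just behind the red knob (190,185). Top crop: knob at (669,131), fingers to its right. Next I push the knob along its arc.

```bash
python3 -m creep '{"moves":[{"rot":[0,0,0],"travel":[4,-2,5],"hand":0},{"rot":[0,0,0],"travel":[4,-2,5],"hand":0},{"rot":[0,0,0],"travel":[4,0,0],"hand":0},{"rot":[0,0,0],"travel":[3.5,0,-3.5],"hand":0},{"rot":[0,0,0],"travel":[3.5,0,-3],"hand":0},{"rot":[0,0,0],"travel":[3.5,0,-2.5],"hand":0},{"rot":[0,0,0],"travel":[3.5,0,-2],"hand":0},{"rot":[0,0,0],"travel":[4,0,-1.5],"hand":0},{"rot":[0,0,0],"travel":[4,0,-1],"hand":0},{"rot":[0,0,0],"travel":[5,0,-1],"hand":0},{"rot":[0,0,0],"travel":[5,0,0],"hand":0},{"rot":[0,0,0],"travel":[5,0,0],"hand":0},{"rot":[0,0,0],"travel":[5,0,1],"hand":0},{"rot":[0,0,0],"travel":[4,0,1],"hand":0},{"rot":[0,0,0],"travel":[4,0,2],"hand":0},{"rot":[0,0,0],"travel":[0,0,0],"hand":0}]}'
cat >> h.py <<'E'
def look():
    a,b=env.read_camera("side"),env.read_camera("top")
    o={}
    for c,z in(("orange",.1),("blue",.095),("red",.108)):
        for n,im in(("side",a),("top",b)):
            for A,ce,bx in blobs(n,im,c)[:2]:
                p=plane(n,ce,z);print(c,n,A,ce,"lane x,y mm",((p[1]+.3025)*1e3).round(1),((.526-p[0])*1e3).round(1))
    r=[blobs(n,i,"red") for n,i in(("top",b),("side",a))]
    if all(r):
        p,e=two(r[0][0][1],r[1][0][1]);print("knob lane x,z",((p[1]+.3025)*1e3).round(1),((p[2]-.075)*1e3).round(1),"gap",e.round(1))
    s=env.observe();print("tcp",s["position"].round(4),"F",s["wrist_force"].round(1),"t",s["time"]);return a,b
E
python3 -c "from h import *;look()"
```

```text
time: 5.7
position: [0.5906, -0.1935, 0.1233]
eef_rot: [0.707, 0.708, 0.0, -0.001]
wrist_force: [-0.8, -0.1, 1.0]
opening: -0.0002
grasp_force: 0.0
orange side 94 [384.4 200.7] lane x,y mm 27.9 -2.1
orange side 92 [376.9 214.7] lane x,y mm 78.2 -3.6
orange top 94 [424.2 272.7] lane x,y mm 76.9 -2.0
blue side 128 [349.  247.5] lane x,y mm 184.5 -26.4
blue top 180 [357.1 256.1] lane x,y mm 184.5 -26.0
red side 23 [336.4 216. ] lane x,y mm 116.4 -73.0
red top 34 [394.5 229.9] lane x,y mm 126.1 -68.6
knob lane x,z 127.3 41.2 gap 2.6
tcp [ 0.5906 -0.1943  0.1235] F [-0.6  1.2 -0.1] t 5.8
```

```bash
python3 -m creep '{"moves":[{"rot":[0,0,0],"travel":[3,0,2],"hand":0},{"rot":[0,0,0],"travel":[3,0,2],"hand":0},{"rot":[0,0,0],"travel":[2,0,2],"hand":0},{"rot":[0,0,0],"travel":[2,0,2],"hand":0},{"rot":[0,0,0],"travel":[1,0,0],"hand":0},{"rot":[0,0,0],"travel":[1,0,0],"hand":0},{"rot":[0,0,0],"travel":[0,0,0],"hand":0}]}'
python3 - <<'E'
from h import *
a,b=look()
cv2.imwrite("pics/c3.png",np.hstack([cv2.resize(a[130:290,270:430],None,fx=2.5,fy=2.5),cv2.resize(b[180:340,320:480],None,fx=2.5,fy=2.5)])[:,:,::-1])
E
```

```text
time: 6.5
position: [0.591, -0.1851, 0.1167]
eef_rot: [0.707, 0.707, -0.001, 0.002]
wrist_force: [-2.5, -5.2, 5.5]
opening: 0.0005
grasp_force: 3.7
orange side 98 [384.4 200.7] lane x,y mm 27.9 -2.1
orange side 85 [376.7 215. ] lane x,y mm 79.2 -3.7
blue side 129 [349.  247.6] lane x,y mm 184.8 -26.3
blue top 181 [357.1 256.2] lane x,y mm 184.5 -25.8
red side 25 [334.8 221.8] lane x,y mm 134.9 -70.0
red top 27 [388.3 230.4] lane x,y mm 136.1 -67.4
knob lane x,z 136.4 34.1 gap 2.3
tcp [ 0.591  -0.1851  0.1167] F [-0.8 -4.4  5.6] t 6.6
```

View pics/c3.png

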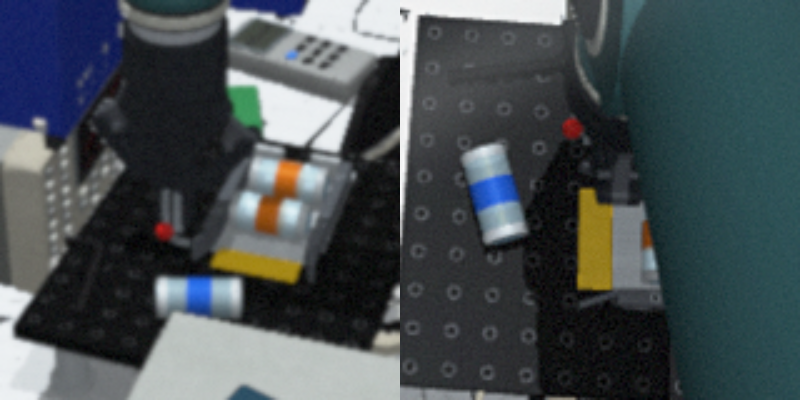

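Yellow flap is down (side crop, 255,262) with the knob at its end (lane x≈136, z≈34). Now I lift clear and hover over the lane mouth with the fingers opened about 24 mm.

```bash
python3 -m creep '{"moves":[{"rot":[0,0,0],"travel":[-3,0,-3],"hand":0},{"rot":[0,0,0],"travel":[0,0,-20],"hand":0},{"rot":[0,0,0],"travel":[0,0,-25],"hand":0},{"rot":[0,0,0],"travel":[2,-20,0],"hand":24},{"rot":[0,0,0],"travel":[3,-25,0],"hand":24},{"rot":[0,0,0],"travel":[2,-20,0],"hand":24},{"rot":[0,0,0],"travel":[0,0,0],"hand":24},{"rot":[0,0,0],"travel":[0,0,0],"hand":24}]}'
python3 - <<'E'
from h import *
a,b=look();print(env.observe()["opening"])
o,d=ray("side",(340,226))
t=(.585-.0145+0.0-o[0])/d[0] if 0 else (-.185-o[1])/d[1];print("tip then",o+t*d)
cv2.imwrite("pics/c4.png",np.hstack([cv2.resize(a[110:270,290:450],None,fx=2.5,fy=2.5),cv2.resize(b[180:340,320:480],None,fx=2.5,fy=2.5)])[:,:,::-1])
E
```

```text
time: 7.4
position: [0.5263, -0.1784, 0.164]
eef_rot: [0.707, 0.707, 0.0, 0.0]
wrist_force: [-0.1, -0.2, 0.2]
opening: 0.024
grasp_force: 0.0
orange side 83 [376.4 214.9] lane x,y mm 79.1 -4.4
blue side 127 [349.1 247.5] lane x,y mm 184.5 -26.2
blue top 179 [357.1 256.1] lane x,y mm 184.5 -26.0
red side 33 [335.4 221.5] lane x,y mm 133.7 -69.2
red top 11 [386.1 231.4] lane x,y mm 139.6 -65.6
knob lane x,z 140.4 38.1 gap 2.5
tcp [ 0.5269 -0.1784  0.1639] F [ 0.2 -0.3  0. ] t 7.5
0.023722042819518188
tip then [ 0.59149348 -0.185       0.08674883]
```

View pics/c4.png

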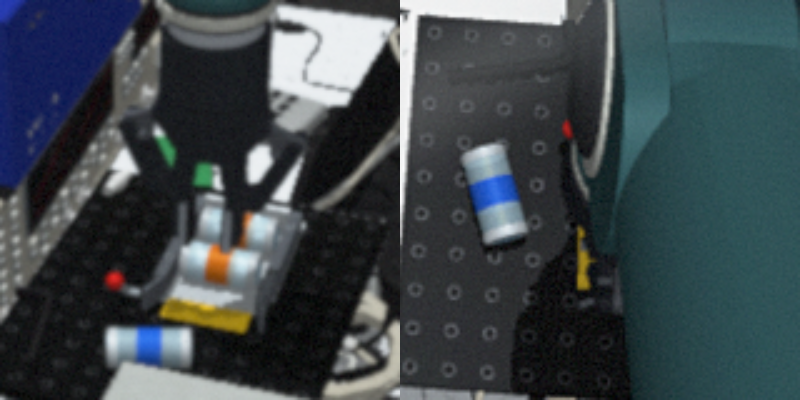

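Side crop: fingers at (183,235) and (230,245) hover above the mouth, lowered flap at (205,315), old cell band at (217,265). Top view is mostly blocked by the arm. Checking how far the tips extend.

Run:
```python
from h import *
for uv in((363,204),(382,208.5)):
    o,d=ray("side",uv)
    for y in(-.178,-.167):print(uv,y,(o+d*(y-o[1])/d[1]).round(4))
```

```text
(363, 204) -0.178 [ 0.545  -0.178   0.1524]
(363, 204) -0.167 [ 0.5419 -0.167   0.1603]
(382, 208.5) -0.178 [ 0.5092 -0.178   0.1501]
(382, 208.5) -0.167 [ 0.5066 -0.167   0.158 ]
```

```bash
python3 -m creep '{"moves":[{"rot":[0,0,0],"travel":[0,0,20],"hand":24},{"rot":[0,0,0],"travel":[0,0,20],"hand":24},{"rot":[0,0,0],"travel":[0,0,12],"hand":24},{"rot":[0,0,0],"travel":[0,0,5],"hand":24},{"rot":[0,0,0],"travel":[-5,0,0],"hand":24},{"rot":[0,0,0],"travel":[-5,0,0],"hand":24},{"rot":[0,0,0],"travel":[-4,0,0],"hand":24},{"rot":[0,0,0],"travel":[-3,0,0],"hand":24},{"rot":[0,0,0],"travel":[-3,0,0],"hand":24},{"rot":[0,0,0],"travel":[-3,0,0],"hand":24},{"rot":[0,0,0],"travel":[-3,0,0],"hand":24},{"rot":[0,0,0],"travel":[-3,0,0],"hand":24},{"rot":[0,0,0],"travel":[-3,0,0],"hand":24},{"rot":[0,0,0],"travel":[-3,0,0],"hand":24},{"rot":[0,0,0],"travel":[-3,0,0],"hand":24},{"rot":[0,0,0],"travel":[-3,0,0],"hand":24},{"rot":[0,0,0],"travel":[0,0,0],"hand":24}]}'; python3 -c "from h import *;look()"
```

```text
time: 9.2
position: [0.5257, -0.2202, 0.1067]
eef_rot: [0.707, 0.707, -0.0, 0.0]
wrist_force: [-0.7, 0.4, 0.7]
opening: 0.0238
grasp_force: 0.0
orange side 93 [379.5 206.9] lane x,y mm 51.5 -5.7
blue side 127 [349.  247.6] lane x,y mm 184.8 -26.3
blue top 178 [357.1 256. ] lane x,y mm 184.6 -26.1
red side 33 [335.3 221.4] lane x,y mm 133.4 -69.5
red top 40 [388.4 230.9] lane x,y mm 135.9 -66.6
knob lane x,z 136.3 35.2 gap 2.4
tcp [ 0.5258 -0.2196  0.1067] F [-0.2 -0.6 -0.1] t 9.3
```

```bash
python3 -m creep '{"moves":[{"rot":[0,0,0],"travel":[-2,0,0],"hand":24},{"rot":[0,0,0],"travel":[-2,0,0],"hand":24},{"rot":[0,0,0],"travel":[-2,0,0],"hand":24},{"rot":[0,0,0],"travel":[-1.5,0,0],"hand":24},{"rot":[0,0,0],"travel":[-1,0,0],"hand":24},{"rot":[0,0,0],"travel":[-1,0,0],"hand":24},{"rot":[0,0,0],"travel":[0,0,0],"hand":24},{"rot":[0,0,0],"travel":[0,0,0],"hand":24}]}'
python3 - <<'E'
from h import *
a,b=look()
cv2.imwrite("pics/c5.png",np.hstack([cv2.resize(a[130:270,290:430],None,fx=3,fy=3),cv2.resize(b[200:340,360:480],None,fx=3,fy=3)])[:,:,::-1])
E
```

```text
time: 10.1
position: [0.5258, -0.2291, 0.1068]
eef_rot: [0.707, 0.707, -0.0, 0.0]
wrist_force: [0.5, -0.0, 0.3]
opening: 0.0241
grasp_force: 0.0
orange side 106 [380.8 204.5] lane x,y mm 42.8 -5.4
blue side 128 [349.  247.5] lane x,y mm 184.5 -26.4
blue top 179 [357.1 256.1] lane x,y mm 184.5 -26.0
red side 31 [335.4 221.5] lane x,y mm 133.7 -69.2
red top 41 [388.4 230.9] lane x,y mm 135.9 -66.6
knob lane x,z 136.3 35.0 gap 2.2
tcp [ 0.5258 -0.2291  0.1068] F [ 0.8 -0.2 -0.1] t 10.2
```

View pics/c5.png

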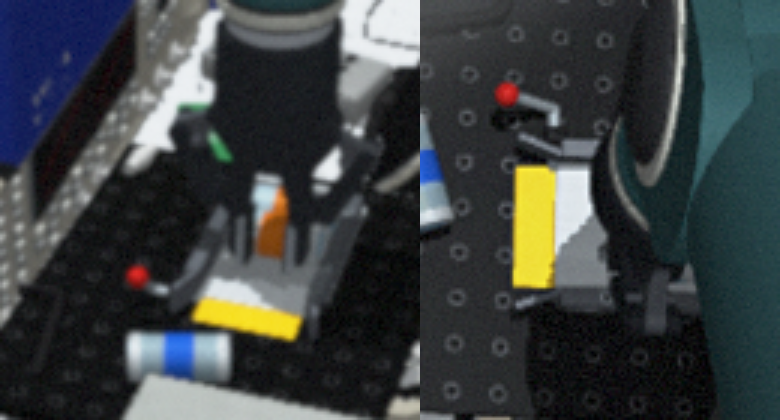

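The fingers are pressed against the second cell; the lane behind is empty to the lowered flap (side crop, 245,315). A touch more, then back off, lift away and measure the old cells.

```bash
python3 -m creep '{"moves":[{"rot":[0,0,0],"travel":[-1,0,0],"hand":24},{"rot":[0,0,0],"travel":[-1,0,0],"hand":24},{"rot":[0,0,0],"travel":[0,0,0],"hand":24},{"rot":[0,0,0],"travel":[0,0,0],"hand":24},{"rot":[0,0,0],"travel":[0,0,0],"hand":24}]}';python3 -m creep '{"moves":[{"rot":[0,0,0],"travel":[2,0,0],"hand":24},{"rot":[0,0,0],"travel":[6,0,0],"hand":24},{"rot":[0,0,0],"travel":[10,0,-5],"hand":24},{"rot":[0,0,0],"travel":[25,0,-20],"hand":24},{"rot":[0,0,0],"travel":[30,0,-20],"hand":50},{"rot":[0,0,0],"travel":[30,0,-10],"hand":75},{"rot":[0,0,0],"travel":[10,0,0],"hand":75},{"rot":[0,0,0],"travel":[0,0,0],"hand":75}]}'; python3 -c "from h import *;look()"
```

```text
time: 10.7
position: [0.5258, -0.2311, 0.1067]
eef_rot: [0.707, 0.707, -0.0, -0.0]
wrist_force: [-0.3, -0.4, -0.5]
opening: 0.0239
grasp_force: 0.0
time: 11.5
position: [0.5259, -0.116, 0.1621]
eef_rot: [0.706, 0.709, 0.0, 0.0]
wrist_force: [-0.7, -0.6, 0.1]
opening: 0.0748
grasp_force: 0.0
orange side 51 [379.5 208.6] lane x,y mm 57.1 -4.2
orange top 179 [462.  275.2] lane x,y mm 16.3 -0.2
orange top 61 [449.3 273.1] lane x,y mm 36.6 -2.9
blue side 94 [349.1 249.4] lane x,y mm 189.6 -24.6
red side 24 [334.9 221.8] lane x,y mm 134.8 -69.8
tcp [ 0.5254 -0.1191  0.1613] F [ 0.7 -1.2 -0.1] t 11.6
```

```bash
python3 -m creep '{"moves":[{"rot":[0,0,0],"travel":[0,26,0],"hand":75},{"rot":[0,0,-0.136],"travel":[0,0,0],"hand":75},{"rot":[0,0,-0.136],"travel":[0,0,0],"hand":75},{"rot":[0,0,0],"travel":[0,0,10],"hand":75},{"rot":[0,0,0],"travel":[0,0,20],"hand":75},{"rot":[0,0,0],"travel":[0,0,20],"hand":75},{"rot":[0,0,0],"travel":[0,0,10],"hand":75},{"rot":[0,0,0],"travel":[0,0,5],"hand":75},{"rot":[0,0,0],"travel":[0,0,0],"hand":75},{"rot":[0,0,0],"travel":[0,0,0],"hand":75}]}'
python3 - <<'E'
from h import *
a,b=look()
cv2.imwrite("pics/c6.png",np.hstack([cv2.resize(a[150:290,290:430],None,fx=3,fy=3),cv2.resize(b[200:340,330:460],None,fx=2.8,fy=3)])[:,:,::-1])
E
```

```text
time: 12.6
position: [0.5522, -0.1182, 0.0972]
eef_rot: [0.605, 0.796, 0.0, 0.0]
wrist_force: [0.8, -0.8, -0.7]
opening: 0.0747
grasp_force: 0.0
orange side 63 [385.6 195.8] lane x,y mm 10.4 -4.2
orange top 145 [463.5 274.8] lane x,y mm 13.8 -1.0
blue side 88 [349.3 249.4] lane x,y mm 189.5 -24.2
tcp [ 0.5524 -0.1182  0.0976] F [0.1 0.3 1.3] t 12.7
```

View pics/c6.png

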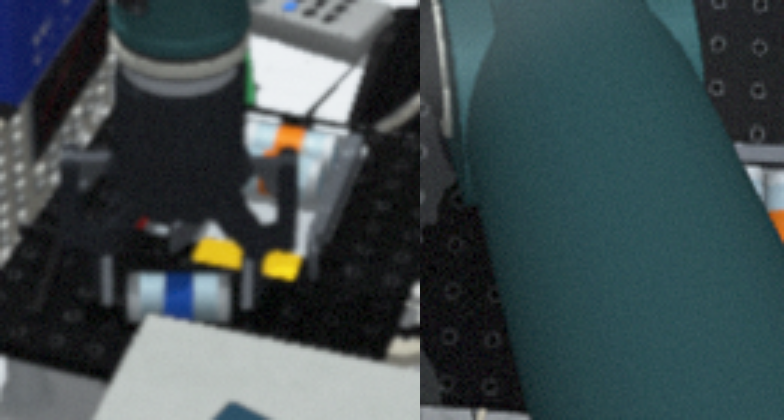

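The fingers straddle the blue cell, tips at crop (107,300) and (247,300), with a gap at each end. I'll narrow loosely to 68 mm and slide it along its own axis toward the lane centreline.

```bash
python3 -m creep '{"moves":[{"rot":[0,0,0],"travel":[0,0,0],"hand":72},{"rot":[0,0,0],"travel":[0,0,0],"hand":70},{"rot":[0,0,0],"travel":[0,0,0],"hand":68},{"rot":[0,0,0],"travel":[0,-3,0],"hand":68},{"rot":[0,0,0],"travel":[0,-3,0],"hand":68},{"rot":[0,0,0],"travel":[0,-3,0],"hand":68},{"rot":[0,0,0],"travel":[0,-3,0],"hand":68},{"rot":[0,0,0],"travel":[0,-3,0],"hand":68},{"rot":[0,0,0],"travel":[0,-3,0],"hand":68},{"rot":[0,0,0],"travel":[0,-3,0],"hand":68},{"rot":[0,0,0],"travel":[0,-3,0],"hand":68},{"rot":[0,0,0],"travel":[0,-3,0],"hand":68},{"rot":[0,0,0],"travel":[0,-2,0],"hand":68},{"rot":[0,0,0],"travel":[0,-1,0],"hand":68},{"rot":[0,0,0],"travel":[0,0,0],"hand":68},{"rot":[0,0,0],"travel":[0,0,0],"hand":68}]}'
python3 - <<'E'
from h import *
a,b=look()
cv2.imwrite("pics/c7.png",np.hstack([cv2.resize(a[150:290,290:430],None,fx=3,fy=3),cv2.resize(b[200:340,330:460],None,fx=2.8,fy=3)])[:,:,::-1])
E
```

```text
time: 14.3
position: [0.5227, -0.1262, 0.0967]
eef_rot: [0.605, 0.797, -0.0, -0.0]
wrist_force: [0.8, -0.3, -0.3]
opening: 0.068
grasp_force: 0.0
orange top 181 [462.1 275.2] lane x,y mm 16.1 -0.2
orange top 56 [449.5 272.8] lane x,y mm 36.3 -3.4
blue side 78 [363.4 249.9] lane x,y mm 183.1 0.3
tcp [ 0.5228 -0.1262  0.0967] F [ 0.2 -0.2  0.3] t 14.4
```

View pics/c7.png

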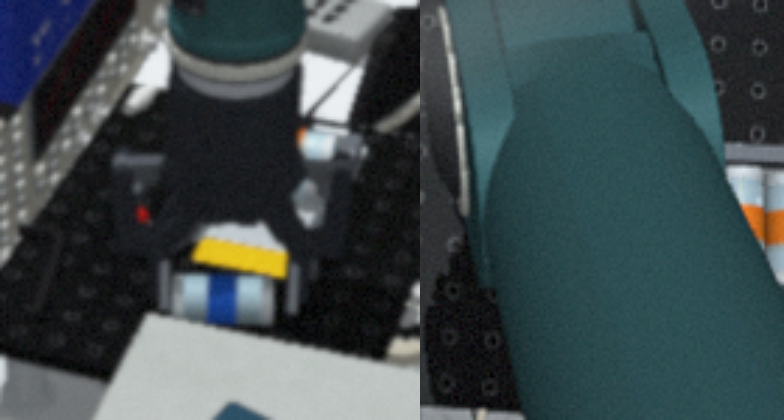

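The blue cell slid to the lane centreline (band at lane y≈0, x≈178) between the tips at crop (165,285) and (295,285). Now lift off, square up and come down behind it as a two-finger pusher.

```bash
python3 -m creep '{"moves":[{"rot":[0,0,0],"travel":[0,0,0],"hand":72},{"rot":[0,0,0],"travel":[0,-3,0],"hand":76},{"rot":[0,0,0],"travel":[0,0,-15],"hand":76},{"rot":[0,0,0],"travel":[0,0,-25],"hand":76},{"rot":[0,0,0],"travel":[0,3,-25],"hand":76},{"rot":[0,0,0.136],"travel":[0,0,0],"hand":24},{"rot":[0,0,0.136],"travel":[0,0,0],"hand":24},{"rot":[0,0,0],"travel":[20,3,0],"hand":24},{"rot":[0,0,0],"travel":[24,0,0],"hand":24},{"rot":[0,0,0],"travel":[0,0,0],"hand":24},{"rot":[0,0,0],"travel":[0,0,20],"hand":24},{"rot":[0,0,0],"travel":[0,0,20],"hand":24},{"rot":[0,0,0],"travel":[0,0,15],"hand":24},{"rot":[0,0,0],"travel":[0,0,4],"hand":24},{"rot":[0,0,0],"travel":[0,0,0],"hand":24}]}'
python3 - <<'E'
from h import *
a,b=look()
cv2.imwrite("pics/c8.png",np.hstack([cv2.resize(a[150:290,290:430],None,fx=3,fy=3),cv2.resize(b[200:340,330:460],None,fx=2.8,fy=3)])[:,:,::-1])
E
```

```text
time: 15.9
position: [0.5257, -0.0824, 0.1026]
eef_rot: [0.707, 0.707, -0.0, -0.0]
wrist_force: [0.3, 0.4, -0.1]
opening: 0.024
grasp_force: 0.0
orange side 119 [384.5 199.5] lane x,y mm 23.8 -3.0
orange top 184 [443.4 273.5] lane x,y mm 46.1 -1.9
orange top 179 [462.  275.2] lane x,y mm 16.3 -0.2
blue side 30 [360.8 247.5] lane x,y mm 178.0 -6.1
tcp [ 0.5264 -0.0823  0.1035] F [-0.2  0.5 -0. ] t 16.0
```

View pics/c8.png

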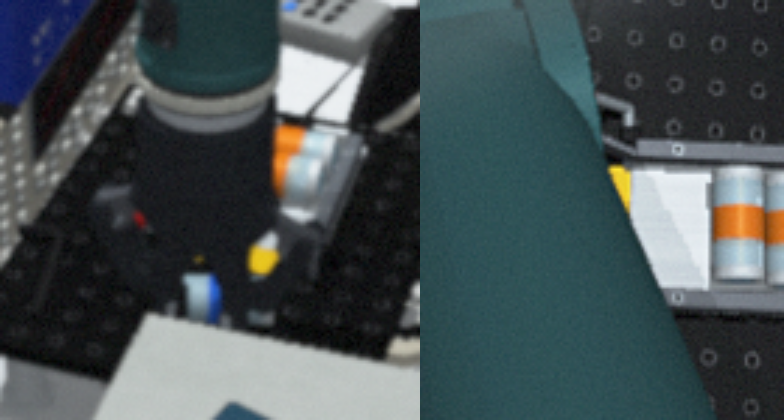

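Top crop shows both old cells home (lane x≈16 and 46). Pushing the new cell slowly toward the lane. No more pictures to view; from here I use measurements only.

```bash
python3 -m creep '{"moves":[{"rot":[0,0,0],"travel":[-3,0,0],"hand":24},{"rot":[0,0,0],"travel":[-3,0,0],"hand":24},{"rot":[0,0,0],"travel":[-2,0,0],"hand":24},{"rot":[0,0,0],"travel":[-2,0,0],"hand":24},{"rot":[0,0,0],"travel":[-2,0,0],"hand":24},{"rot":[0,0,0],"travel":[-2,0,0],"hand":24},{"rot":[0,0,0],"travel":[-2,0,0],"hand":24},{"rot":[0,0,0],"travel":[-2,0,0],"hand":24},{"rot":[0,0,0],"travel":[-2,0,0],"hand":24},{"rot":[0,0,0],"travel":[-2,0,0],"hand":24},{"rot":[0,0,0],"travel":[-3,0,0],"hand":24},{"rot":[0,0,0],"travel":[-3,0,0],"hand":24},{"rot":[0,0,0],"travel":[-3,0,0],"hand":24},{"rot":[0,0,0],"travel":[-3,0,0],"hand":24},{"rot":[0,0,0],"travel":[-3,0,0],"hand":24},{"rot":[0,0,0],"travel":[-3,0,0],"hand":24},{"rot":[0,0,0],"travel":[0,0,0],"hand":24},{"rot":[0,0,0],"travel":[0,0,0],"hand":24}]}'
python3 - <<'E'
from h import *
a,b=look()
for A,c,bx in blobs("side",a,"blue")[:2]: print(A,c,bx.round(0).tolist())
for n,i in(("side",a),("top",b)):
  for A,c,bx in blobs(n,i,"yellow")[:2]: print(n,"yellow",A,c)
E
```

```text
time: 17.8
position: [0.5259, -0.1222, 0.1028]
eef_rot: [0.707, 0.707, 0.0, -0.0]
wrist_force: [-0.3, -0.9, 0.5]
opening: 0.0242
grasp_force: 0.0
orange side 27 [388.3 195.4] lane x,y mm 7.4 0.6
orange top 180 [462.  275.2] lane x,y mm 16.3 -0.2
orange top 98 [447.5 273. ] lane x,y mm 39.5 -2.9
blue side 85 [364.  236.4] lane x,y mm 144.8 -9.8
tcp [ 0.5259 -0.122   0.1028] F [ 0.2  0.7 -0.1] t 17.9
85 [364.  236.4] [[360.0, 242.0], [360.0, 232.0], [369.0, 232.0], [369.0, 242.0]]
side yellow 38 [386.2 240. ]
```

```bash
python3 -m creep '{"moves":[{"rot":[0,0,0],"travel":[4,0,0],"hand":24},{"rot":[0,0,0],"travel":[8,0,-5],"hand":24},{"rot":[0,0,0],"travel":[0,0,-30],"hand":24},{"rot":[0,0,0],"travel":[0,0,-35],"hand":24},{"rot":[0,0,0],"travel":[0,0,0],"hand":24}]}'
python3 - <<'E'
from h import *
import time
a,b=look()
for A,c,bx in blobs("side",a,"blue")[:2]: print(A,c,bx.round(0).tolist())
# white/grey cell body extents around the band in side view
x0,y0,x1,y1=330,222,400,258
h=cv2.cvtColor(np.ascontiguousarray(a[y0:y1,x0:x1]),cv2.COLOR_RGB2HSV)
m=((h[...,2]>110)&(h[...,1]<90))|((h[...,0]>104)&(h[...,0]<118)&(h[...,1]>150)&(h[...,2]>90))
for r in m[::1]: print("".join("#" if v else "." for v in r))
E
```

```text
time: 18.4
position: [0.5289, -0.1092, 0.1774]
eef_rot: [0.706, 0.708, 0.002, 0.004]
wrist_force: [0.1, 0.6, -0.1]
opening: 0.0237
grasp_force: 0.0
orange side 25 [380.2 211. ] lane x,y mm 64.4 -0.8
orange side 8 [383.6 193.6] lane x,y mm 4.0 -10.1
orange top 179 [462.  275.2] lane x,y mm 16.3 -0.2
orange top 128 [446.1 273.2] lane x,y mm 41.8 -2.5
blue side 101 [364.2 237.7] lane x,y mm 148.5 -8.3
red side 31 [335.5 221.6] lane x,y mm 133.9 -68.9
tcp [ 0.5263 -0.1096  0.1737] F [-0.8 -0.5  0.3] t 18.5
101 [364.2 237.7] [[360.0, 232.0], [368.0, 232.0], [368.0, 243.0], [360.0, 243.0]]
..............................#######.......######################....
.............................########......#######################....
.............................########.....#######################.....
............###.............#########..##########################.....
...........#####............####################################......
............####...........#####################################......
...........................#####################################......
............
[... 1346 characters left out ...]
.............................................................
......................................................................
......................................................................
......................................................................
......................................................................
......................................................................
......................................................................
........########......................................................
........#############.................................................
.......##################.#...........................................
```

The cell rolled ahead along its own heading, still askew: lane (148, −8), about 15°. I'll straddle it again with a narrow gap and turn it square.

```bash
python3 -m creep '{"moves":[{"rot":[0,0,0],"travel":[-22,4,0],"hand":74},{"rot":[0,0,0],"travel":[-22,4,0],"hand":74},{"rot":[0,0,-0.136],"travel":[0,0,0],"hand":74},{"rot":[0,0,-0.136],"travel":[0,0,0],"hand":74},{"rot":[0,0,0],"travel":[0,0,0],"hand":74},{"rot":[0,0,0],"travel":[0,0,25],"hand":74},{"rot":[0,0,0],"travel":[0,0,25],"hand":74},{"rot":[0,0,0],"travel":[0,0,16],"hand":74},{"rot":[0,0,0],"travel":[0,0,8],"hand":74},{"rot":[0,0,0],"travel":[0,0,2],"hand":74},{"rot":[0,0,0],"travel":[0,0,0],"hand":74}]}' 20
python3 - <<'E'
from h import *
a,b=look()
for A,c,bx in blobs("side",a,"blue")[:2]: print(A,c,bx.round(0).tolist())
E
```

```text
time: 19.6
position: [0.5342, -0.1539, 0.097]
eef_rot: [0.605, 0.796, 0.0, 0.0]
wrist_force: [-0.0, 0.4, 0.1]
opening: 0.0743
grasp_force: 0.0
blue side 80 [364.3 239.7] lane x,y mm 154.1 -6.5
tcp [ 0.5346 -0.1542  0.0977] F [ 0.5 -0.1 -0.2] t 19.7
80 [364.3 239.7] [[360.0, 234.0], [368.0, 234.0], [368.0, 244.0], [360.0, 244.0]]
```

```bash
python3 -m creep '{"moves":[{"rot":[0,0,0],"travel":[0,0,0],"hand":70},{"rot":[0,0,0],"travel":[0,0,0],"hand":67},{"rot":[0,0,0],"travel":[0,0,0],"hand":65},{"rot":[0,0,0],"travel":[0,0,0],"hand":64},{"rot":[0,0,0],"travel":[0,0,0],"hand":63},{"rot":[0,0,0],"travel":[0,0,0],"hand":62.5},{"rot":[0,0,0],"travel":[0,0,0],"hand":62.5}]}' 20; python3 -c "from h import *;look()"
```

```text
time: 20.4
position: [0.5339, -0.1541, 0.0967]
eef_rot: [0.605, 0.797, -0.0, -0.0]
wrist_force: [-0.3, 0.6, -0.1]
opening: 0.0624
grasp_force: 0.0
blue side 81 [364.1 239.5] lane x,y mm 153.7 -7.0
tcp [ 0.5339 -0.1542  0.0967] F [-0.7  0.3  0.8] t 20.5
```

```bash
python3 -m creep '{"moves":[{"rot":[0,0,0.035],"travel":[0,0,0],"hand":62.5},{"rot":[0,0,0.035],"travel":[0,0,0],"hand":62.5},{"rot":[0,0,0.035],"travel":[0,0,0],"hand":62.5},{"rot":[0,0,0.035],"travel":[0,0,0],"hand":62.5},{"rot":[0,0,0.035],"travel":[0,0,0],"hand":62.5},{"rot":[0,0,0.035],"travel":[0,0,0],"hand":62.5},{"rot":[0,0,0.035],"travel":[0,0,0],"hand":62.5},{"rot":[0,0,0.035],"travel":[0,0,0],"hand":62.5},{"rot":[0,0,0.03],"travel":[0,0,0],"hand":62.5},{"rot":[0,0,0.03],"travel":[0,0,0],"hand":62.5},{"rot":[0,0,0],"travel":[0,-2,0],"hand":62.5},{"rot":[0,0,0],"travel":[0,-2,0],"hand":62.5},{"rot":[0,0,0],"travel":[0,-2,0],"hand":62.5},{"rot":[0,0,0],"travel":[0,-2,0],"hand":62.5},{"rot":[0,0,0],"travel":[0,0,0],"hand":62.5}]}' 20
python3 - <<'E'
from h import *
a,b=look()
for A,c,bx in blobs("side",a,"blue")[:2]: print(A,c,bx.round(0).tolist())
E
```

```text
time: 22.0
position: [0.5255, -0.1537, 0.0968]
eef_rot: [0.731, 0.683, -0.0, -0.0]
wrist_force: [0.5, -0.3, -0.6]
opening: 0.0622
grasp_force: 0.0
blue side 79 [365.9 241. ] lane x,y mm 156.9 -2.6
red side 29 [335.3 221.4] lane x,y mm 133.4 -69.5
tcp [ 0.5257 -0.1536  0.0967] F [ 0.1 -0.  -0.3] t 22.1
79 [365.9 241. ] [[360.0, 244.0], [363.0, 234.0], [371.0, 236.0], [369.0, 246.0]]
```

```bash
python3 -m creep '{"moves":[{"rot":[0,0,0],"travel":[0,0,0],"hand":66},{"rot":[0,0,0],"travel":[0,0,0],"hand":68},{"rot":[0,0,0],"travel":[0,0,0],"hand":68},{"rot":[0,0,0],"travel":[0,0,-10],"hand":68},{"rot":[0,0,0],"travel":[0,0,-30],"hand":68},{"rot":[0,0,0],"travel":[0,0,-30],"hand":68},{"rot":[0,0,-0.068],"travel":[0,0,0],"hand":24},{"rot":[0,0,0],"travel":[16,0,0],"hand":24},{"rot":[0,0,0],"travel":[20,0,0],"hand":24},{"rot":[0,0,0],"travel":[0,0,0],"hand":24}]}' 20
python3 - <<'E'
from h import *
a,b=look()
for A,c,bx in blobs("side",a,"blue")[:2]: print(A,c,bx.round(0).tolist())
print(env.observe()["eef_rot"].round(3))
x0,y0,x1,y1=335,225,400,262
h=cv2.cvtColor(np.ascontiguousarray(a[y0:y1,x0:x1]),cv2.COLOR_RGB2HSV)
m=((h[...,2]>110)&(h[...,1]<90))
bl=(h[...,0]>104)&(h[...,0]<118)&(h[...,1]>150)&(h[...,2]>90)
for r,q in zip(m,bl): print("".join("B" if w else "#" if v else "." for v,w in zip(r,q)))
E
```

```text
time: 23.1
position: [0.5255, -0.1134, 0.1667]
eef_rot: [0.706, 0.709, 0.0, -0.001]
wrist_force: [0.5, 0.4, -0.3]
opening: 0.0241
grasp_force: 0.0
orange side 59 [384.6 196.3] lane x,y mm 12.8 -5.7
orange top 179 [462.  275.2] lane x,y mm 16.3 -0.2
orange top 76 [448.6 273.2] lane x,y mm 37.8 -2.7
blue side 102 [366.  239.7] lane x,y mm 153.2 -3.5
red side 30 [335.6 221.5] lane x,y mm 133.5 -68.9
tcp [ 0.5256 -0.1167  0.1665] F [ 0.1 -0.8  0.5] t 23.2
102 [366.  239.7] [[360.0, 244.0], [363.0, 233.0], [372.0, 235.0], [369.0, 246.0]]
[ 0.707  0.708 -0.    -0.   ]
.......###.............###########........##################.....
......#####............###########.......##################......
.......####...........############.......##################......
......................############.....####################......
....................###...########...######################......
..................#####........##..#######################.......
.................########............#####################.......
.................###############..........################.......
...
[... 1210 characters left out ...]
........................................
.................................................................
.................................................................
.....#...........................................................
...#########.....................................................
...############..................................................
..####################...........................................
..#######################........................................
..###########################....................................
.#################################...............................
######################################...........................
```

Squared: the band now slopes parallel to the flap. Pushing in.

```bash
python3 -m creep '{"moves":[{"rot":[0,0,0],"travel":[0,0,25],"hand":24},{"rot":[0,0,0],"travel":[0,0,25],"hand":24},{"rot":[0,0,0],"travel":[0,0,12],"hand":24},{"rot":[0,0,0],"travel":[-3,0,1],"hand":24},{"rot":[0,0,0],"travel":[-2,0,0],"hand":24},{"rot":[0,0,0],"travel":[-2,0,0],"hand":24},{"rot":[0,0,0],"travel":[-2,0,0],"hand":24},{"rot":[0,0,0],"travel":[-2,0,0],"hand":24},{"rot":[0,0,0],"travel":[-2,0,0],"hand":24},{"rot":[0,0,0],"travel":[-2,0,0],"hand":24},{"rot":[0,0,0],"travel":[-2,0,0],"hand":24},{"rot":[0,0,0],"travel":[-2,0,0],"hand":24},{"rot":[0,0,0],"travel":[-2,0,0],"hand":24},{"rot":[0,0,0],"travel":[-3,0,0],"hand":24},{"rot":[0,0,0],"travel":[-3,0,-1],"hand":24},{"rot":[0,0,0],"travel":[-3,0,-1],"hand":24},{"rot":[0,0,0],"travel":[-3,0,0],"hand":24},{"rot":[0,0,0],"travel":[-3,0,0],"hand":24},{"rot":[0,0,0],"travel":[-3,0,0],"hand":24}]}'
python3 - <<'E'
from h import *
a,b=look()
for A,c,bx in blobs("side",a,"blue")[:2]: print(A,c,bx.round(0).tolist())
E
```

```text
time: 25.1
position: [0.5259, -0.1569, 0.1058]
eef_rot: [0.707, 0.707, 0.0, 0.0]
wrist_force: [-0.4, 0.2, 0.6]
opening: 0.0243
grasp_force: 0.2
blue side 25 [369.7 227.8] lane x,y mm 116.2 -7.0
red side 30 [335.6 221.4] lane x,y mm 133.2 -69.0
tcp [ 0.5258 -0.1573  0.1057] F [ 0.3 -0.2  0.1] t 25.2
25 [369.7 227.8] [[368.0, 232.0], [368.0, 223.0], [372.0, 223.0], [372.0, 232.0]]
```

```bash
python3 -m creep '{"moves":[{"rot":[0,0,0],"travel":[-3,0,0],"hand":24},{"rot":[0,0,0],"travel":[-3,0,0],"hand":24},{"rot":[0,0,0],"travel":[-3,0,0],"hand":24},{"rot":[0,0,0],"travel":[-3,0,0],"hand":24},{"rot":[0,0,0],"travel":[-3,0,0],"hand":24},{"rot":[0,0,0],"travel":[-3,0,0],"hand":24},{"rot":[0,0,0],"travel":[-3,0,0],"hand":24},{"rot":[0,0,0],"travel":[-3,0,0],"hand":24},{"rot":[0,0,0],"travel":[-2,0,0],"hand":24},{"rot":[0,0,0],"travel":[-2,0,0],"hand":24},{"rot":[0,0,0],"travel":[-2,0,0],"hand":24},{"rot":[0,0,0],"travel":[-2,0,0],"hand":24},{"rot":[0,0,0],"travel":[-2,0,0],"hand":24},{"rot":[0,0,0],"travel":[-2,0,0],"hand":24},{"rot":[0,0,0],"travel":[-2,0,0],"hand":24},{"rot":[0,0,0],"travel":[0,0,0],"hand":24}]}'
python3 - <<'E'
from h import *
a,b=look()
for A,c,bx in blobs("side",a,"blue")[:2]: print(A,c,bx.round(0).tolist())
E
```

```text
time: 26.8
position: [0.5259, -0.195, 0.1058]
eef_rot: [0.707, 0.707, -0.0, 0.0]
wrist_force: [-0.7, -0.1, -0.4]
opening: 0.024
grasp_force: 0.0
orange side 20 [378.3 205.6] lane x,y mm 47.9 -9.1
blue side 14 [375.5 216.5] lane x,y mm 78.0 -6.3
red side 32 [335.4 221.6] lane x,y mm 134.0 -69.1
red top 38 [388.3 230.8] lane x,y mm 136.1 -66.8
knob lane x,z 136.4 34.9 gap 1.9
tcp [ 0.5259 -0.1947  0.1058] F [0.6 0.5 1.2] t 26.9
14 [375.5 216.5] [[374.0, 214.0], [377.0, 214.0], [377.0, 219.0], [374.0, 219.0]]
```

```bash
python3 -m creep '{"moves":[{"rot":[0,0,0],"travel":[-1.5,0,0],"hand":24},{"rot":[0,0,0],"travel":[-1.5,0,0],"hand":24},{"rot":[0,0,0],"travel":[-1.5,0,0],"hand":24},{"rot":[0,0,0],"travel":[-1,0,0],"hand":24},{"rot":[0,0,0],"travel":[-0.5,0,0],"hand":24},{"rot":[0,0,0],"travel":[0,0,0],"hand":24},{"rot":[0,0,0],"travel":[0,0,0],"hand":24}]}'; python3 -m creep '{"moves":[{"rot":[0,0,0],"travel":[2,0,0],"hand":24},{"rot":[0,0,0],"travel":[6,0,0],"hand":24},{"rot":[0,0,0],"travel":[12,0,-5],"hand":24},{"rot":[0,0,0],"travel":[20,0,-25],"hand":24},{"rot":[0,0,0],"travel":[25,0,-25],"hand":0},{"rot":[0,0,0],"travel":[20,25,0],"hand":0},{"rot":[0,0,0],"travel":[0,40,0],"hand":0},{"rot":[0,0,0],"travel":[0,0,0],"hand":0}]}';python3 - <<'E'
from h import *
a,b=look()
for n,i in(("side",a),("top",b)):
  for c in("blue","orange","yellow"):
    for A,ce,bx in blobs(n,i,c)[:2]: print(n,c,A,ce,bx.round(0).tolist())
E
```

```text
time: 27.6
position: [0.5259, -0.2006, 0.1058]
eef_rot: [0.707, 0.707, -0.0, 0.0]
wrist_force: [0.3, -0.2, 0.5]
opening: 0.0239
grasp_force: 0.0
time: 28.4
position: [0.5952, -0.1128, 0.1619]
eef_rot: [0.706, 0.708, 0.002, 0.001]
wrist_force: [0.5, -0.5, -0.0]
opening: -0.0003
grasp_force: 0.0
orange side 128 [383.7 199.8] lane x,y mm 25.3 -4.2
blue side 92 [378.5 215.5] lane x,y mm 73.0 -1.7
red side 30 [335.5 221.5] lane x,y mm 133.6 -69.0
tcp [ 0.5909 -0.1142  0.1606] F [-0.2  0.6  0.1] t 28.5
side blue 92 [378.5 215.5] [[373.0, 220.0], [376.0, 209.0], [384.0, 211.0], [381.0, 222.0]]
side orange 128 [383.7 199.8] [[376.0, 206.0], [385.0, 189.0], [392.0, 193.0], [382.0, 210.0]]
side yellow 298 [372.1 236.2] [[353.0, 237.0], [355.0, 229.0], [390.0, 235.0], [389.0, 244.0]]
```

The new cell sits at about x=74, square, behind the old ones. Now I come down on the outer side of the knob and lever the flap up.

```bash
python3 -m creep '{"moves":[{"rot":[0,0,0],"travel":[0,5,15],"hand":0},{"rot":[0,0,0],"travel":[0,0,20],"hand":0},{"rot":[0,0,0],"travel":[0,0,10],"hand":0},{"rot":[0,0,0],"travel":[-6,0,0],"hand":0},{"rot":[0,0,0],"travel":[-6,0,0],"hand":0},{"rot":[0,0,0],"travel":[-6,0,0],"hand":0},{"rot":[0,0,0],"travel":[-6,0,0],"hand":0},{"rot":[0,0,0],"travel":[-5,0,0],"hand":0},{"rot":[0,0,0],"travel":[-4,0,0],"hand":0},{"rot":[0,0,0],"travel":[-3.5,0,-3.5],"hand":0},{"rot":[0,0,0],"travel":[-3.5,0,-3],"hand":0},{"rot":[0,0,0],"travel":[-3.5,0,-2.5],"hand":0},{"rot":[0,0,0],"travel":[-3.5,0,-2],"hand":0},{"rot":[0,0,0],"travel":[-4,0,-1.5],"hand":0},{"rot":[0,0,0],"travel":[-4,0,-1],"hand":0},{"rot":[0,0,0],"travel":[-5,0,-1],"hand":0},{"rot":[0,0,0],"travel":[-5,0,0],"hand":0},{"rot":[0,0,0],"travel":[-5,0,0],"hand":0},{"rot":[0,0,0],"travel":[-5,0,1],"hand":0}]}';python3 -c "from h import *;look()"
```

```text
time: 30.4
position: [0.5958, -0.1914, 0.1292]
eef_rot: [0.707, 0.707, -0.0, 0.0]
wrist_force: [-0.9, 1.7, 0.9]
opening: -0.0
grasp_force: 0.5
orange side 122 [383.9 199.6] lane x,y mm 24.5 -4.0
blue side 88 [378.5 215.5] lane x,y mm 73.0 -1.7
blue top 100 [424.7 275.6] lane x,y mm 75.2 1.8
tcp [ 0.5956 -0.1921  0.1289] F [ 0.1  0.3 -0.4] t 30.5
```

```bash
python3 -m creep '{"moves":[{"rot":[0,0,0],"travel":[-4,0,1.5],"hand":0},{"rot":[0,0,0],"travel":[-4,0,2],"hand":0},{"rot":[0,0,0],"travel":[-3,0,2],"hand":0},{"rot":[0,0,0],"travel":[-3,0,2],"hand":0},{"rot":[0,0,0],"travel":[-2,0,2],"hand":0},{"rot":[0,0,0],"travel":[-2,0,2],"hand":0},{"rot":[0,0,0],"travel":[0,0,0],"hand":0}]}';python3 - <<'E'
from h import *
a,b=look()
for A,ce,bx in blobs("side",a,"yellow")[:2]: print(A,ce,bx.round(0).tolist())
E
```

```text
time: 31.2
position: [0.5958, -0.2091, 0.1174]
eef_rot: [0.707, 0.707, -0.0, -0.0]
wrist_force: [0.2, -0.2, 0.7]
opening: -0.0001
grasp_force: 0.0
orange side 118 [383.9 199.6] lane x,y mm 24.5 -4.0
blue side 86 [378.5 215.5] lane x,y mm 73.0 -1.7
blue top 103 [425.  275.4] lane x,y mm 74.7 1.5
tcp [ 0.5958 -0.2086  0.1175] F [0.4 0.9 0.9] t 31.3
299 [373.2 227.2] [[355.0, 228.0], [357.0, 219.0], [391.0, 226.0], [389.0, 235.0]]
```

```bash
python3 -m creep '{"moves":[{"rot":[0,0,0],"travel":[-1.5,0,0.5],"hand":0},{"rot":[0,0,0],"travel":[-1.5,0,0.5],"hand":0},{"rot":[0,0,0],"travel":[-1.5,0,0.5],"hand":0},{"rot":[0,0,0],"travel":[0,0,0],"hand":0}]}';python3 - <<'E'
from h import *
a,b=look()
for A,ce,bx in blobs("side",a,"yellow")[:2]: print(A,ce,bx.round(0).tolist())
E
```

```text
time: 31.7
position: [0.5961, -0.2109, 0.1166]
eef_rot: [0.706, 0.708, 0.001, -0.001]
wrist_force: [-1.8, 5.2, 4.0]
opening: 0.0003
grasp_force: 3.0
orange side 120 [383.8 199.7] lane x,y mm 24.9 -4.1
blue side 86 [378.5 215.5] lane x,y mm 73.0 -1.7
blue top 104 [425.  275.5] lane x,y mm 74.7 1.6
tcp [ 0.5961 -0.2109  0.1166] F [-2.   5.2  3.7] t 31.8
301 [373.4 227.2] [[356.0, 228.0], [357.0, 219.0], [391.0, 226.0], [389.0, 235.0]]
```

Force of 5 N: the flap is at its upright stop. Back off, rise and verify.

```bash
python3 -m creep '{"moves":[{"rot":[0,0,0],"travel":[3,0,0],"hand":0},{"rot":[0,0,0],"travel":[6,0,-5],"hand":0},{"rot":[0,0,0],"travel":[15,0,-25],"hand":0},{"rot":[0,0,0],"travel":[30,0,-35],"hand":0},{"rot":[0,0,0],"travel":[30,0,-35],"hand":0},{"rot":[0,0,0],"travel":[20,0,-20],"hand":0},{"rot":[0,0,0],"travel":[0,0,0],"hand":0},{"rot":[0,0,0],"travel":[0,0,0],"hand":0}]}';python3 - <<'E'
from h import *
a,b=look()
for n,i in(("side",a),("top",b)):
  for c in("blue","orange","yellow"):
    for A,ce,bx in blobs(n,i,c)[:2]: print(n,c,A,ce,bx.round(0).tolist())
E
```

```text
time: 32.6
position: [0.5958, -0.1097, 0.2364]
eef_rot: [0.707, 0.707, -0.0, 0.001]
wrist_force: [-0.9, -1.6, -1.3]
opening: 0.0001
grasp_force: 0.0
orange side 128 [383.7 199.8] lane x,y mm 25.3 -4.2
blue side 93 [378.6 215.4] lane x,y mm 72.7 -1.6
red side 26 [345.7 203.5] lane x,y mm 71.5 -68.8
tcp [ 0.595  -0.111   0.2348] F [ 0.2  0.4 -1.3] t 32.7
side blue 93 [378.6 215.4] [[373.0, 220.0], [376.0, 209.0], [384.0, 210.0], [381.0, 222.0]]
side orange 128 [383.7 199.8] [[376.0, 206.0], [385.0, 189.0], [392.0, 193.0], [382.0, 210.0]]
side yellow 313 [373.1 227. ] [[355.0, 228.0], [357.0, 219.0], [391.0, 226.0], [389.0, 235.0]]
```

```bash
python3 -c "from bench import env;print(env.job_done())"
```

```text
the job is handed in; nothing more can be done
None
```

I handed the job in at about 33 s, and no verdict came back: by camera, both old cells are at the front stop, the new cell sits square behind them at about x = 74 mm and the flap is upright again; I viewed 11 pictures, one over the limit of 10.

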